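# Push a specimen puck out of its polishing holder with a drift rod

## Task

Take the blue-sleeved drift rod from its rest and use it to push the tight specimen puck right out of the white holder, in through the smaller hole in the brass plate, and along the grey trough until you feel it come up against the red sprung stop and press lightly there (about 6 N, well under 20 N). Leave the puck lying in the trough clear of the holder, and lay the rod back in its rest. Do not jam the rod against the holder, do not touch the puck with the gripper, and leave the other things on the bench where they are.

Things in the scene. Friction and masses are not known exactly. Their poses are not given: they have to be found in the camera images.
- holder: Fixed white block 70 mm wide, 90 mm high, 36 mm thick, dark spring housing on top to 98 mm; foot 110 mm wide along y, 12 mm high. Origin: centre of the foot's underside. A level through hole runs along +x, centred 60 mm above the origin: 24 mm across from x -18 to -12 mm (brass plate), then a 31 mm bore to x +18 mm. +x is the way the puck must go. Place and heading differ each time.
- entry (a point): Centre of the 24 mm hole in the brass plate on the holder's entry face (holder x -18 mm, 60 mm above its origin); axes as the holder's. The rod goes in here along +x.
- exit (a point): Centre of the open end of the bore (holder x +18 mm, 60 mm above its origin); axes as the holder's. Before it, from holder x -9 to +15 mm, a brass spring shoe in the roof presses on the puck, which slides under a steady resistance of about 8 to 15 N until it has left the shoe.
- cradle: Fixed grey V trough that continues the bore, same origin and axes as the holder, from x 19 to 97 mm; a puck in it has its axis 59 mm above the origin. Across it stands a blue stop (83 mm high, knob to 93 mm) with a red buffer 18 mm across facing the holder, on a 3 N/mm spring, 5 mm stroke. Its place differs each time and is not measured: buffer face between x 46 and 60 mm.
- puck: The specimen to push out: black resin cylinder 30 mm across and 22 mm long (about 35 g), lying in the bore with its axis along the bore. Origin at its centre; its own x axis is the cylinder's axis. At the start its centre lies 0 to 5 mm beyond the holder's origin along the holder's x.
- rod: Drift rod: straight steel rod 14 mm across and 210 mm long with a blue sleeve 22 mm across and 60 mm long round its middle, 0.26 kg. Origin at its centre; x along the rod. Both ends are alike, with flat faces 105 mm from the origin. It starts lying level in the two V notches of the rest.
- rest: Fixed grey rest for the rod: base 150 mm (along its x) by 50 mm, 8 mm high, and two posts with V notches 55 mm either side of its origin, each 12 mm thick along x. The notches open upward and reach 66 mm high. Origin: centre of the underside. The rod lies along the rest's x axis with its centre line 55 mm above the origin. It stands at the right or at the left of the bench.
- spare_a: A spare mounted specimen, black puck 30 mm across and 22 mm high, standing on the bench; origin at the centre of its underside. Bystander, leave alone.
- spare_b: A second spare black puck, as spare_a. Bystander, leave alone.
- rock: Grey-brown rock sample about 42 x 36 x 46 mm; origin at the centre of its underside. Bystander, leave alone.
- dish: Clear shallow dish 90 mm across, 16 mm high; origin at the centre of its underside. Bystander, leave alone.
- wash_bottle: White bottle with a blue cap, 60 mm across, 150 mm high; origin at the centre of its underside. Bystander, leave alone.
- beaker: Glass beaker 66 mm across, 85 mm high; origin at the centre of its underside. Bystander, leave alone.
- brush: Brush lying on the bench; origin at the middle of its underside. Bystander, leave alone.
There are look-alikes about, which are no part of the job. Leave any orange look-alike of the cradle alone.

How it is judged:
By the outcome, as a careful person would: the job done as asked, in the order asked, and still so for the second after the job is handed in, with the robot touching nothing.
It also fails if it takes over 72 s, if anything falls off the work surface, if the arm or the gripper's body presses on something with over 40 N, if the wrist force passes 120 N, or if a joint passes its speed limit or range.

## Robot

A 6-joint arm with a two-finger parallel gripper is mounted at the origin on the work surface. World frame = base frame: x ahead of the robot, y to its left, z up, the work surface at z = 0. Lengths are in mm, angles in rad, forces in N, time in s.
With the tool pointing down it reaches from about 400 to 925 mm from the base axis. Payload 12.5 kg.
Tool frame: the origin (TCP) lies midway between the tips of the shut fingers; the grasp point (between the pads) lies 19 mm behind it; z points along the fingers, y is the direction in which the jaws open and shut (so a half turn about z gives the same grasp; the last joint's range is limited). The gripper opens to 95 mm and grips with 3 to 60 N. Pads are 20 mm wide; open, the fingers measure 119 mm over their backs; the gripper's body (75 mm by 180 mm) begins 59 mm behind the grasp point.
Start: joints at [-1.3, 0.491, 1.559, -0, 1.092, -0.106], TCP at [229.99, -581.164, 214.661] pointing down, gripper open.
Joint ranges: [-3.1, 3.1], [-0.84, 2.19], [0.05, 2.79], [-1.13, 4.28], [0.06, 2.93], [-2.69, 2.69]. Speed limits (rad/s): [2.22, 2.22, 2.79, 3.14, 3.14, 3.14].

## Interface

Orientations are given as [roll, pitch, yaw] about the fixed x, y, z axes, in that order (R = Rz(yaw) Ry(pitch) Rx(roll)).
In Python, from cell import env gives the robot as it stands.
- The arm moves only by the tool servo_tool, never from a script. Its argument "plan" is a list of rows, each a list of 7 numbers: the shift along the tool's x, y, z in m, then the turn, a rotation vector about the tool's x, y, z in degrees, then the opening in per cent of the stroke, from 0 (shut) to 100 (fully open). In form: [[dx, dy, dz, wx, wy, wz, jaw], ...]. A call has 1 to 8 rows; each row shifts and turns the pose as measured when the row begins, along the tool's axes as they then stand; what a row does not reach is not made up. A row lasts 1/12 s, in which the tool goes at most 41.7 mm and 7.16 degrees, less where a joint would pass 70% of its speed; a pose out of reach is approached as far as the arm can. A call is refused whole if a number of a shift passes 0.0417 or a number of a turn 7.16, either way. A call with a gripper value outside its range is refused whole. The fingers move at their own pace and stop on an object; the grip force is fixed at half the most. Time passes only in rows, so rows that do not move let the fingers close. It gives the time, the measured TCP pose, the force and the opening at its end, in the units of the state.
- env.state(): the state, without advancing time (a new reading comes with each control period).
- env.read_camera(name): name is "scene" or "top"; returns a dict with "img" (480x640x3 uint8, blue, green, red), "intrinsics" (3x3 intrinsics, pixels), "k1" (the pictures are not rectified: a ray, as slopes to the right and down, at radius r is drawn at 1 + k1 r^2 times it, then the intrinsics apply), "R" (3x3) and "t" (3): a world point X has camera coordinates R X + t. Camera axes: x right, y down, z forward; pixel columns grow to the right and rows downward; lengths in mm; the calibration is good to about 2 mm. A picture is of the moment at which its call begins. There is no depth.
- env.job_done(): hands the job in, once; it reports no verdict.
The state is a dict: "t": time; "joints": joint angles; "qvel": joint speeds; "tau": joint torques, N m; "eef_pos": TCP position; "tcp_rot": TCP orientation; "ft_force": force on the tool from outside, world axes, zero at the start; "moment": the same for the moment, N m; "opening": opening from 0.0 (shut) to 1.0 (fully open).
Only numpy, scipy, OpenCV 4.12 (cv2) and the standard library are available. Lean on these libraries where they do the work, as an engineer would, in place of code of your own. Each camera call takes 0.05 s, during which the arm holds its last target. There are 200 camera calls.

## Working session

There is one attempt and no reset: what is moved stays moved. The work goes in short steps, Python scripts to look and compute and a tool call to move; the robot and the scene stay as the last step left them, time stands still between calls to the robot, and variables do not carry over. Pictures are saved under pics/ and viewed, about 8 in all and at most 12, crops included, and the job is handed in when it is done.

Besides the shell and the picture viewer there is one more tool, called after "Request:" as name(argument=value, ...) on one line, values as JSON. servo_tool: Moves the arm, as the interface text tells. Its arguments: {"type":"object","properties":{"plan":{"type":"array","items":{"type":"array","items":{"type":"number"}}}},"required":["plan"]}

```bash
ls; mkdir -p pics
python3 - <<'E'
from cell import env
import cv2,numpy as np
print(env.state())
for n in("scene","top"):
    c=env.read_camera(n); cv2.imwrite(f"pics/{n}0.png",c["img"]); print(n,c["intrinsics"],c["k1"],c["R"],c["t"])
E
```

```text
pics
{'t': 0.0, 'joints': array([-1.29963170e+00,  4.91585369e-01,  1.55950158e+00,  1.31223798e-05,
        1.09171152e+00, -1.05604575e-01]), 'qvel': array([ 0.00059536, -0.00078521,  0.00043523, -0.00013721,  0.00058065,
        0.00017486]), 'tau': array([-2.28414261e-03, -6.12650657e+01, -2.58181071e+01,  6.91893767e-02,
        4.81880084e-02, -1.60014051e-04]), 'eef_pos': array([ 229.89696607, -580.88904811,  214.02777079]), 'tcp_rot': array([-3.14039478e+00, -1.38676210e-04,  3.76763060e-01]), 'ft_force': array([ 0.11134948, -0.46890336, -0.32113116]), 'moment': array([-0.01040922, -0.01139819,  0.03012982]), 'opening': 1.0017555028231442}
scene [[534.3548981    0.         321.47582901]
 [  0.         534.3548981  238.47533456]
 [  0.           0.           1.        ]] 0.026109670027640208 [[-0.24753766  0.96882855 -0.00981532]
 [ 0.75037825  0.1852949  -0.63450632]
 [-0.61290911 -0.16442942 -0.77285534]] [ 184.50730243 -375.3015126  1653.32870978]
top [[479.63566666   0.         324.47074242]
 [  0.         479.63566666 242.51893772]
 [  0.           0.           1.        ]] -0.09809244675454808 [[-2.62508418e-02 -9.99649848e-01 -3.32795023e-03]
 [-9.90778149e-01  2.64602614e-02 -1.32885344e-01]
 [ 1.32926872e-01 -1.91091766e-04 -9.91125830e-01]] [ -24.13673518  573.97934569 1253.6740069 ]
```

View pics/scene0.png

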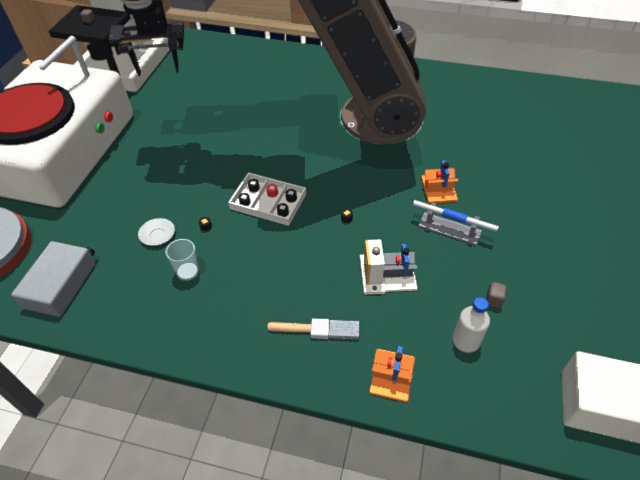

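View pics/top0.png

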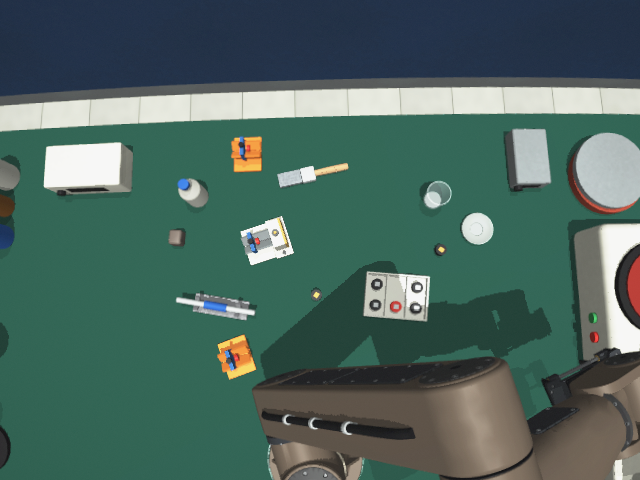

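```bash
cat > h.py <<'E'
import cv2,numpy as np
from cell import env
def K(c): return np.array(c["intrinsics"]),c["k1"],np.array(c["R"]),np.array(c["t"])
def ray(c,uv):
    k,k1,R,t=K(c); d=(np.array(uv,float)-k[:2,2])/k[0,0]; u=d.copy()
    for _ in range(20): u=d/(1+k1*(u@u))
    v=R.T@np.array([*u,1]); return -R.T@t, v/np.linalg.norm(v)
def plane(c,uv,z):
    o,v=ray(c,uv); return o+v*(z-o[2])/v[2]
def tri(c1,p1,c2,p2):
    o1,v1=ray(c1,p1);o2,v2=ray(c2,p2)
    s=np.linalg.lstsq(np.c_[v1,-v2],o2-o1,rcond=None)[0]
    a=o1+s[0]*v1;b=o2+s[1]*v2; return (a+b)/2,np.linalg.norm(a-b)
def proj(c,X):
    k,k1,R,t=K(c); p=R@np.array(X,float)+t; u=p[:2]/p[2]; return k[0,0]*u*(1+k1*(u@u))+k[:2,2]
def crop(img,x,y,w,h,s):
    g=cv2.resize(img[y:y+h,x:x+w],None,fx=s,fy=s,interpolation=cv2.INTER_CUBIC)
    for i in range(0,w,10):
        cv2.line(g,(i*s,0),(i*s,6),(0,255,255),1)
        if i%20==0: cv2.putText(g,str(x+i),(i*s,16),0,.35,(0,255,255),1)
    for j in range(0,h,10):
        cv2.line(g,(0,j*s),(6,j*s),(0,255,255),1)
        if j%20==0: cv2.putText(g,str(y+j),(8,j*s+4),0,.35,(0,255,255),1)
    return g
E
python3 - <<'E'
from h import *
S=env.read_camera("scene");T=env.read_camera("top")
for n,c,(x,y,w,h) in(("s",S,(350,190,160,110)),("t",T,(165,210,160,120))):
    g=crop(c["img"],x,y,w,h,5); cv2.imwrite(f"pics/{n}1.png",g)
    hsv=cv2.cvtColor(c["img"],cv2.COLOR_BGR2HSV)
    for nm,lo,hi in(("blue",(100,150,60),(125,255,255)),("red",(0,150,80),(8,255,255)),("white",(0,0,150),(180,60,255)),("brass",(12,90,90),(35,255,255))):
        m=cv2.inRange(hsv,lo,hi); r=np.zeros_like(m); r[y:y+h,x:x+w]=m[y:y+h,x:x+w]
        for k in cv2.findContours(r,0,1)[0]:
            if cv2.contourArea(k)>6: print(n,nm,cv2.contourArea(k),np.round(cv2.minAreaRect(k)[0],1),np.round(cv2.minAreaRect(k)[1:][0],1),round(cv2.minAreaRect(k)[2],1),np.round(cv2.boxPoints(cv2.minAreaRect(k))).astype(int).tolist())
E
```

```text
s blue 16.0 [479.5 298. ] [ 2. 11.] 90.0 [[474, 297], [485, 297], [485, 299], [474, 299]]
s blue 93.0 [404.8 258.4] [29.2  6.4] 85.6 [[400, 244], [407, 244], [409, 273], [403, 273]]
s blue 191.5 [454.4 215. ] [24.   9.2] 18.4 [[442, 216], [444, 207], [467, 214], [464, 223]]
s red 17.5 [397.5 259. ] [6. 3.] 90.0 [[396, 256], [399, 256], [399, 262], [396, 262]]
s white 34.5 [497.4 291.5] [10.7  5.6] 14.0 [[492, 293], [493, 287], [503, 290], [502, 295]]
s white 13.0 [412.5 266.5] [3. 7.] 90.0 [[409, 265], [416, 265], [416, 268], [409, 268]]
s white 38.5 [393.  266.8] [ 3.4 18.1] 86.6 [[384, 266], [402, 265], [402, 268], [384, 269]]
s white 591.0 [388.4 271.7] [41.2 53.8] 83.7 [[359, 254], [413, 248], [417, 289], [364, 295]]
s white 37.0 [411. 257.] [10.  4.] 90.0 [[409, 252], [413, 252], [413, 262], [409, 262]]
s white 441.0 [384.1 250.8] [26.2 31.1] 84.3 [[367, 239], [398, 236], [401, 262], [370, 265]]
s white 16.5 [477.5 233.2] [4.2 8.3] 8.1 [[475, 237], [476, 229], [480, 229], [479, 238]]
s white 113.0 [482.2 222.9] [32.6  4.7] 18.4 [[466, 220], [468, 216], [498, 226], [497, 230]]
s 
[... 678 characters left out ...]
.] 90.0 [[248, 233], [251, 233], [251, 238], [248, 238]]
t red 8.5 [257.1 240.7] [5.7 2.8] 71.6 [[255, 238], [258, 238], [259, 243], [257, 244]]
t white 12.0 [232.4 300.4] [11.2  2.3] 9.5 [[227, 301], [227, 298], [238, 300], [238, 302]]
t white 458.5 [214.5 308.7] [79.4 11.5] 9.5 [[174, 308], [176, 297], [255, 310], [253, 321]]
t white 58.5 [174.6 236.3] [ 8.1 11.4] 6.3 [[170, 242], [171, 230], [179, 231], [178, 242]]
t white 1309.0 [265.9 241.1] [39.2 45.9] 71.6 [[238, 230], [281, 215], [294, 252], [250, 267]]
t brass 17.0 [315.9 294.6] [4.4 5. ] 33.7 [[313, 295], [315, 291], [319, 294], [316, 298]]
t brass 50.5 [282.7 232.1] [29.7  2.5] 71.6 [[277, 218], [279, 218], [289, 246], [286, 247]]
```

View pics/s1.png

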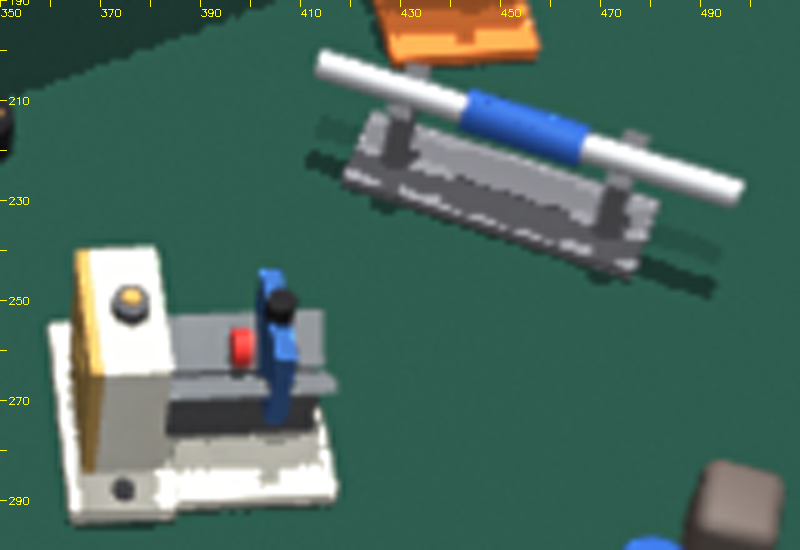

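View pics/t1.png

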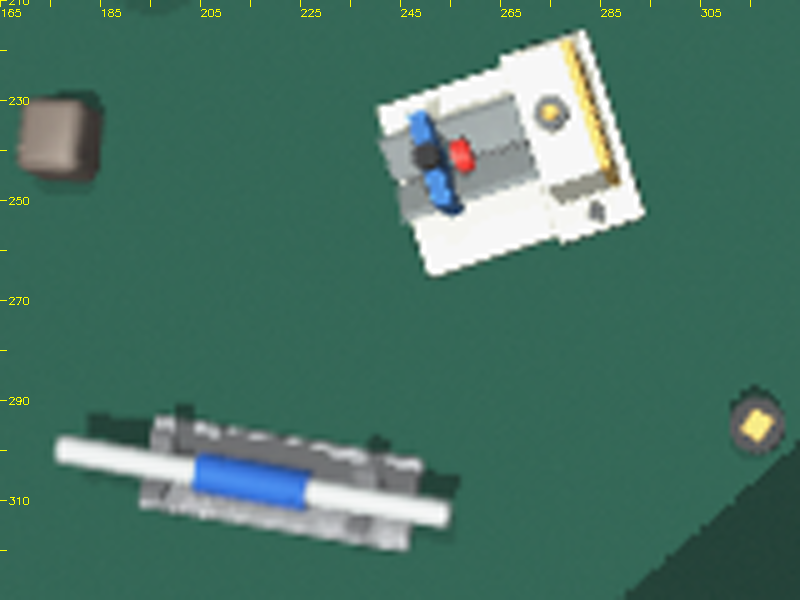

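The pictures show these positions. Scene: rod ends at about (413,202) and (498,228), brass entry face on the left of the holder at u≈367, red buffer at (398,259). Top: rod ends at about (176,299) and (254,312), holder at (267,241) with its +x pointing left and slightly down, and brass edge from (277,218) to (288,246). The orange cradles are look-alikes.

```bash
cat > m.py <<'E'
from h import *
S=env.read_camera("scene");T=env.read_camera("top")
s=lambda x,y:(350+(x+.5)/5-.5,190+(y+.5)/5-.5)
t=lambda x,y:(165+(x+.5)/5-.5,210+(y+.5)/5-.5)
f=lambda a:np.round(a,1).tolist()
E
python3 - <<'E'
from m import *
a,ea=tri(S,s(319,63),T,t(446,514)); b,eb=tri(S,s(740,191),T,t(58,448))
print("rod ends",f(a),ea,f(b),eb,"len",np.linalg.norm(a-b),"mid",f((a+b)/2),"yaw",np.arctan2(*(b-a)[1::-1]))
print("sleeve",tri(S,(454.4,215),T,(214.7,305.7)))
for n,p,q in(("top entry far",(78,248),(572,38)),("top entry near",(93,375),(617,183)),("knob",(131,297),(551,112)),("blue knob",(282,306),(427,156)),("buffer",(241,347),(461,155)),("foot near entry",(73,516),(645,213)),("foot near end",(333,495),(430,273))):
    P,e=tri(S,s(*p),T,t(*q)); print(n,f(P),round(e,1))
print("S-only top corners z90",[f(plane(S,s(*p),90)) for p in((78,248),(157,247),(172,372),(93,375))])
print("T-only foot z12 entry",[f(plane(T,t(*p),12)) for p in((582,30),(645,213),(500,60),(562,243),(378,105),(430,275))])
print("T brass top z90",[f(plane(T,t(*p),90)) for p in((572,38),(617,183))])
print("cam",[f(ray(c,(320,240))[0]) for c in(S,T)])
E
```

```text
rod ends [391.4, 149.3, 58.6] 1.5133865926568473 [429.8, 355.5, 60.9] 0.3621567012627287 len 209.77560383649228 mid [410.6, 252.4, 59.8] yaw 1.3863574667197047
sleeve (array([410.90692188, 252.51268779,  59.10517577]), np.float64(0.8955531277179183))
top entry far [622.6, 68.4, 162.3] 4.4
top entry near [569.5, 66.6, 2.1] 9.6
knob [595.4, 87.9, 101.2] 0.4
blue knob [575.7, 153.9, 90.5] 0.6
buffer [580.1, 139.7, 61.0] 0.8
foot near entry [566.9, 61.4, -126.0] 12.9
foot near end [532.5, 190.1, -110.2] 12.9
S-only top corners z90 [[564.1, 58.3, 90.0], [554.8, 93.4, 90.0], [623.7, 112.6, 90.0], [633.7, 79.1, 90.0]]
T-only foot z12 entry [[655.2, 79.2, 12.0], [552.1, 46.0, 12.0], [639.6, 125.0, 12.0], [536.8, 91.9, 12.0], [616.2, 193.0, 12.0], [521.0, 164.6, 12.0]]
T brass top z90 [[635.9, 77.4, 90.0], [559.1, 55.2, 90.0]]
cam [[1340.6, 162.6, 1041.5], [401.4, -39.1, 1318.7]]
```

```bash
cat > p.py <<'E'
import sys,json,numpy as np
from scipy.spatial.transform import Rotation as Ro
from cell import env
def rows(tgts,jaw,vmax=38.,wmax=6.5,pose=None):
    """tgts: list of (x,y,z,yaw), tool down; prints rows in tool axes"""
    st=env.state(); p=np.array(st["eef_pos"]);R=Ro.from_euler("xyz",st["tcp_rot"]); out=[]
    for x,y,z,yaw in tgts:
        q=np.array([x,y,z]);Q=Ro.from_euler("xyz",[np.pi,0,yaw])
        w=(R.inv()*Q).as_rotvec(degrees=True); d=q-p
        n=max(1,int(np.ceil(max(np.linalg.norm(d)/vmax,np.abs(w).max()/wmax))))
        for i in range(n):
            Ri=R*Ro.from_rotvec(w*i/n,degrees=True)
            out.append([*np.round(Ri.inv().apply(d/n)/1000,4).tolist(),*np.round(w/n,2).tolist(),jaw])
        p,R=q,Q
    for i in range(0,len(out),8): print(json.dumps(out[i:i+8]))
def show():
    st=env.state(); print(round(st["t"],2),np.round(st["eef_pos"],1),np.round(st["tcp_rot"],4),np.round(st["ft_force"],1),np.round(st["moment"],2),round(st["opening"],3),np.round(st["joints"],2))
E
python3 - <<'E'
from p import *
rows([(520,-330,214,.8),(560,0,200,1.2),(411,252,130,1.386)],50,vmax=40,wmax=7)
E
```

```text
[[0.0362, -0.0127, 0.0, -0.0, -0.0, -2.42, 50], [0.0367, -0.0111, 0.0, -0.0, -0.0, -2.42, 50], [0.0371, -0.0096, 0.0, -0.0, -0.0, -2.42, 50], [0.0375, -0.008, 0.0, -0.0, -0.0, -2.42, 50], [0.0378, -0.0064, 0.0, -0.0, -0.0, -2.42, 50], [0.0381, -0.0048, 0.0, -0.0, -0.0, -2.42, 50], [0.0382, -0.0032, 0.0, -0.0, -0.0, -2.42, 50], [0.0383, -0.0016, 0.0, -0.0, -0.0, -2.42, 50]]
[[0.0384, 0.0001, 0.0, -0.0, -0.0, -2.42, 50], [0.0383, 0.0017, 0.0, -0.0, -0.0, -2.42, 50], [0.0294, -0.0224, 0.0016, 0.0, 0.0, -2.55, 50], [0.0304, -0.021, 0.0016, 0.0, 0.0, -2.55, 50], [0.0313, -0.0197, 0.0016, 0.0, 0.0, -2.55, 50], [0.0321, -0.0183, 0.0016, 0.0, 0.0, -2.55, 50], [0.0329, -0.0168, 0.0016, 0.0, 0.0, -2.55, 50], [0.0336, -0.0153, 0.0016, 0.0, 0.0, -2.55, 50]]
[[0.0343, -0.0138, 0.0016, 0.0, 0.0, -2.55, 50], [0.0348, -0.0123, 0.0016, 0.0, 0.0, -2.55, 50], [0.0353, -0.0107, 0.0016, 0.0, 0.0, -2.55, 50], [0.0226, -0.0288, 0.0087, -0.0, 0.0, -1.33, 50], [0.0233, -0.0282, 0.0087, -0.0, 0.0, -1.33, 50], [0.0239, -0.0277, 0.0087, -0.0, 0.0, -1.33, 50], [0.0246, -0.0271, 0.0087, -0.0, 0.0, -1.33, 50], [0.0252, -0.0265, 0.0087, -0.0, 0.0, -1.33, 50]]
[[0.0258, -0.026, 0.0087, -0.0, 0.0, -1.33, 50], [0.0264, -0.0254, 0.0087, -0.0, 0.0, -1.33, 50], [0.027, -0.0247, 0.0087, -0.0, 0.0, -1.33, 50]]
```

Request:
servo_tool(plan=[[0.036, -0.013, 0, 0, 0, -2.4, 50], [0.037, -0.011, 0, 0, 0, -2.4, 50], [0.037, -0.01, 0, 0, 0, -2.4, 50], [0.0375, -0.008, 0, 0, 0, -2.4, 50], [0.038, -0.006, 0, 0, 0, -2.4, 50], [0.038, -0.005, 0, 0, 0, -2.4, 50], [0.038, -0.003, 0, 0, 0, -2.4, 50], [0.038, -0.002, 0, 0, 0, -2.4, 50]])

```text
t: 0.97
eef_pos: [464.5, -376.6, 213.3]
tcp_rot: [3.141, 0.001, 0.714]
ft_force: [0.2, -1.5, 0.8]
opening: 0.523
```

Request:
servo_tool(plan=[[0.038, 0, 0, 0, 0, -2.4, 50], [0.038, 0.002, 0, 0, 0, -2.4, 50], [0.029, -0.022, 0.0015, 0, 0, -2.5, 50], [0.03, -0.021, 0.0015, 0, 0, -2.5, 50], [0.031, -0.02, 0.0015, 0, 0, -2.5, 50], [0.032, -0.018, 0.0015, 0, 0, -2.5, 50], [0.033, -0.017, 0.0015, 0, 0, -2.5, 50], [0.034, -0.015, 0.0015, 0, 0, -2.5, 50]])

```text
t: 1.63
eef_pos: [554.3, -95.0, 202.7]
tcp_rot: [3.14, 0.001, 1.078]
ft_force: [0.1, -0.1, -0.1]
opening: 0.499
```

Run:
```python
from p import *
rows([(545,30,195,1.25),(411,252.4,120,1.386)],50,vmax=40,wmax=7)
```

```text
[[0.0264, -0.0168, 0.0019, 0.03, 0.02, -2.46, 50], [0.0271, -0.0157, 0.0019, 0.03, 0.02, -2.46, 50], [0.0278, -0.0145, 0.0019, 0.03, 0.02, -2.46, 50], [0.0284, -0.0133, 0.0019, 0.03, 0.02, -2.46, 50], [0.0241, -0.0282, 0.0107, -0.0, 0.0, -1.11, 50], [0.0247, -0.0277, 0.0107, -0.0, 0.0, -1.11, 50], [0.0252, -0.0272, 0.0107, -0.0, 0.0, -1.11, 50], [0.0257, -0.0267, 0.0107, -0.0, 0.0, -1.11, 50]]
[[0.0262, -0.0262, 0.0107, -0.0, 0.0, -1.11, 50], [0.0267, -0.0257, 0.0107, -0.0, 0.0, -1.11, 50], [0.0272, -0.0252, 0.0107, -0.0, 0.0, -1.11, 50]]
```

Request:
servo_tool(plan=[[0.0265, -0.017, 0.002, 0, 0, -2.5, 50], [0.027, -0.016, 0.002, 0, 0, -2.5, 50], [0.028, -0.0145, 0.002, 0, 0, -2.5, 50], [0.0285, -0.013, 0.002, 0, 0, -2.5, 50], [0.024, -0.028, 0.011, 0, 0, -1.1, 50], [0.0245, -0.028, 0.011, 0, 0, -1.1, 50], [0.025, -0.027, 0.011, 0, 0, -1.1, 50], [0.0255, -0.027, 0.011, 0, 0, -1.1, 50]])

```text
t: 2.3
eef_pos: [465.1, 168.9, 149.9]
tcp_rot: [3.133, -0.001, 1.345]
ft_force: [1.3, 0.1, -0.7]
opening: 0.502
```

Request:
servo_tool(plan=[[0.026, -0.026, 0.0105, 0, 0, -1.1, 50], [0.0265, -0.0255, 0.0105, 0, 0, -1.1, 50], [0.027, -0.025, 0.0105, 0, 0, -1.1, 50], [0, 0, 0, 0, 0, 0, 50]])

```text
t: 2.63
eef_pos: [399.6, 269.6, 115.3]
tcp_rot: [3.134, 0.0, 1.41]
ft_force: [-0.3, 1.0, 0.4]
opening: 0.501
```

Run:
```python
from p import *
from h import *
show()
st=env.state()
rows([(410.8,252.4,37,1.386)],50)
S=env.read_camera("scene");T=env.read_camera("top")
g=np.hstack([cv2.resize(crop(S["img"],400,150,110,100,4),(400,364)),cv2.resize(crop(T["img"],165,250,110,100,4),(400,364))]);cv2.imwrite("pics/a.png",g)
```

```text
2.63 [399.6 269.6 115.3] [3.1341 0.     1.4103] [-0.3  1.   0.4] [-0.02 -0.01  0.03] 0.501 [ 0.46  0.43  2.01 -0.01  0.69  0.62]
[[-0.005, 0.0044, 0.0261, 0.14, -0.0, 0.46, 50], [-0.005, 0.0045, 0.0261, 0.14, -0.0, 0.46, 50], [-0.005, 0.0046, 0.0261, 0.14, -0.0, 0.46, 50]]
```

View pics/a.png

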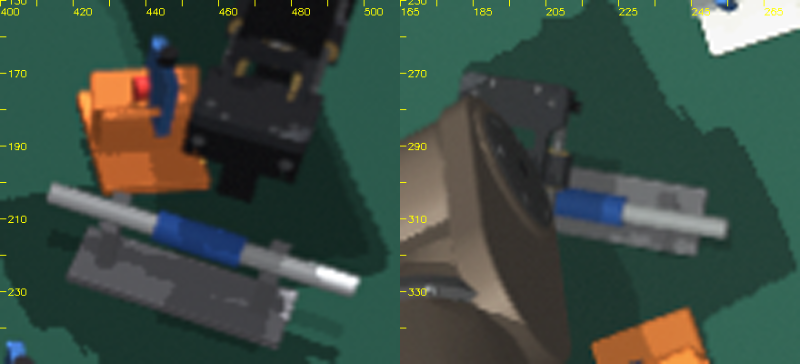

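The gripper stands about 20 mm beyond the sleeve (+y), off to its left in the top crop. The rod, sleeve at about (452,215) in the scene crop, is undisturbed. I'll centre, then go down.

Request:
servo_tool(plan=[[-0.009, 0.008, 0.005, 0.2, 0, 0.7, 50], [-0.007, 0.006, 0.02, 0.2, 0, 0.7, 50], [0, 0, 0.02, 0, 0, 0, 50], [0, 0, 0, 0, 0, 0, 50]])

```text
t: 3.07
eef_pos: [419.7, 244.3, 72.1]
tcp_rot: [3.134, -0.004, 1.377]
ft_force: [-0.2, 0.3, -0.4]
opening: 0.5
```

Run:
```python
from p import *
show(); rows([(410.8,252.4,37,1.386)],50)
```

```text
3.07 [419.7 244.3  72.1] [ 3.1337 -0.0045  1.377 ] [-0.2  0.3 -0.4] [-0.04 -0.11 -0.02] 0.5 [ 0.39  0.51  2.04 -0.    0.58  0.59]
[[0.0061, -0.0105, 0.035, 0.45, -0.25, -0.52, 50]]
```

Request:
servo_tool(plan=[[0.006, -0.0105, 0, 0.45, -0.25, -0.5, 50], [0, 0, 0, 0, 0, 0, 50], [0, 0, 0, 0, 0, 0, 50]])

```text
t: 3.32
eef_pos: [412.4, 249.6, 73.0]
tcp_rot: [-3.141, 0.0, 1.38]
ft_force: [-0.2, 0.1, -0.5]
opening: 0.499
```

Run:
```python
from p import *
show(); rows([(410.8,252.4,37,1.386)],50)
```

```text
3.32 [412.4 249.6  73. ] [-3.1407e+00  5.0000e-04  1.3796e+00] [-0.2  0.1 -0.5] [-0.02 -0.09 -0.06] 0.499 [0.41 0.51 2.04 0.   0.59 0.6 ]
[[0.0024, -0.002, 0.036, -0.05, 0.03, -0.37, 50]]
```

Request:
servo_tool(plan=[[0.003, -0.002, 0.012, 0, 0, -0.4, 50], [0, 0, 0.012, 0, 0, 0, 50], [0, 0, 0.012, 0, 0, 0, 50], [0, 0, 0, 0, 0, 0, 50], [0, 0, 0, 0, 0, 0, 50]])

```text
t: 3.73
eef_pos: [413.5, 253.9, 40.9]
tcp_rot: [3.135, -0.004, 1.387]
ft_force: [-0.5, -0.7, 0.7]
opening: 0.501
```

Run:
```python
from p import *
show(); rows([(410.8,252.4,37,1.386)],50)
```

```text
3.73 [413.5 253.9  40.9] [ 3.1355 -0.0043  1.3873] [-0.5 -0.7  0.7] [-0.05 -0.08 -0.03] 0.501 [0.41 0.57 2.06 0.   0.51 0.6 ]
[[-0.002, -0.0024, 0.0039, 0.35, -0.25, 0.07, 50]]
```

Request:
servo_tool(plan=[[-0.0015, -0.0025, 0.003, 0.35, -0.25, 0, 50], [0, 0, 0, 0, 0, 0, 50], [0, 0, 0, 0, 0, 0, 30], [0, 0, 0, 0, 0, 0, 30]])

```text
t: 4.07
eef_pos: [411.5, 253.2, 40.3]
tcp_rot: [3.139, -0.001, 1.388]
ft_force: [-0.8, 0.5, -0.3]
opening: 0.407
```

Request:
servo_tool(plan=[[0, 0, 0, 0, 0, 0, 10], [0, 0, 0, 0, 0, 0, 10], [0, 0, 0, 0, 0, 0, 10], [0, 0, 0, 0, 0, 0, 10]])

```text
t: 4.4
eef_pos: [410.6, 253.3, 41.0]
tcp_rot: [3.141, -0.001, 1.387]
ft_force: [3.2, -1.2, -2.1]
opening: 0.225
```

Run:
```python
from p import *
show()
```

```text
4.4 [410.6 253.3  41. ] [ 3.1406e+00 -1.1000e-03  1.3870e+00] [ 3.2 -1.2 -2.1] [-0.17 -0.55 -0.08] 0.225 [0.42 0.56 2.07 0.   0.51 0.6 ]
```

Request:
servo_tool(plan=[[0, 0, -0.003, 0, 0, 0, 0], [0, 0, -0.006, 0, 0, 0, 0], [0, 0, -0.01, 0, 0, 0, 0], [0, 0, -0.015, 0, 0, 0, 0], [0, 0, -0.015, 0, 0, 0, 0], [0, 0, -0.015, 0, 0, 0, 0], [0, 0, 0, 0, 0, 0, 0], [0, 0, 0, 0, 0, 0, 0]])

```text
t: 5.07
eef_pos: [410.1, 252.7, 108.8]
tcp_rot: [-3.141, 0.0, 1.387]
ft_force: [-0.1, 0.7, -2.7]
opening: 0.225
```

Run:
```python
from p import *
show()
# holder frame
u=np.array([-.287,.958]);n=np.array([.958,.287])
c=n*595.5+u*(-106.2-40-105); print(c)
rows([(560,110,170,1.386),(c[0],c[1],130,1.862)],0,vmax=28,wmax=5)
```

```text
5.07 [410.1 252.7 108.8] [-3.1411e+00  3.0000e-04  1.3873e+00] [-0.1  0.7 -2.7] [-0.02 -0.09  0.01] 0.225 [0.41 0.44 2.02 0.   0.68 0.6 ]
[642.5834 -69.7411]
[[-0.0141, 0.0217, -0.0077, -0.0, 0.0, 0.01, 0], [-0.0141, 0.0217, -0.0077, -0.0, 0.0, 0.01, 0], [-0.0141, 0.0217, -0.0077, -0.0, 0.0, 0.01, 0], [-0.0141, 0.0217, -0.0076, -0.0, 0.0, 0.01, 0], [-0.0141, 0.0217, -0.0076, -0.0, 0.0, 0.01, 0], [-0.0141, 0.0217, -0.0076, -0.0, 0.0, 0.01, 0], [-0.0141, 0.0217, -0.0076, -0.0, 0.0, 0.01, 0], [-0.0141, 0.0217, -0.0076, -0.0, 0.0, 0.01, 0]]
[[-0.0202, 0.0143, 0.005, 0.0, 0.0, -3.41, 0], [-0.021, 0.013, 0.005, 0.0, 0.0, -3.41, 0], [-0.0217, 0.0118, 0.005, 0.0, 0.0, -3.41, 0], [-0.0224, 0.0105, 0.005, 0.0, 0.0, -3.41, 0], [-0.023, 0.0091, 0.005, 0.0, 0.0, -3.41, 0], [-0.0235, 0.0077, 0.005, 0.0, 0.0, -3.41, 0], [-0.0239, 0.0063, 0.005, 0.0, 0.0, -3.41, 0], [-0.0242, 0.0049, 0.005, 0.0, 0.0, -3.41, 0]]
```

Request:
servo_tool(plan=[[-0.014, 0.022, -0.009, 0, 0, 0, 0], [-0.014, 0.022, -0.009, 0, 0, 0, 0], [-0.014, 0.022, -0.008, 0, 0, 0, 0], [-0.014, 0.022, -0.008, 0, 0, 0, 0], [-0.014, 0.022, -0.008, 0, 0, 0, 0], [-0.014, 0.022, -0.008, 0, 0, 0, 0], [-0.014, 0.022, -0.008, 0, 0, 0, 0], [-0.014, 0.022, -0.008, 0, 0, 0, 0]])

```text
t: 5.73
eef_pos: [563.2, 106.3, 169.2]
tcp_rot: [-3.129, 0.005, 1.394]
ft_force: [0.4, 0.0, -2.8]
opening: 0.221
```

Request:
servo_tool(plan=[[-0.02, 0.0145, 0.003, 0, 0, -3.4, 0], [-0.021, 0.013, 0.004, 0, 0, -3.4, 0], [-0.0215, 0.012, 0.005, 0, 0, -3.4, 0], [-0.0225, 0.0105, 0.005, 0, 0, -3.4, 0], [-0.023, 0.009, 0.005, 0, 0, -3.4, 0], [-0.0235, 0.0075, 0.005, 0, 0, -3.4, 0], [-0.024, 0.0065, 0.005, 0, 0, -3.4, 0], [-0.024, 0.005, 0.005, 0, 0, -3.4, 0]])

```text
t: 6.4
eef_pos: [651.9, -81.2, 122.2]
tcp_rot: [-3.123, -0.005, 1.889]
ft_force: [0.2, 0.6, -2.1]
opening: 0.227
```

Run:
```python
from p import *
show()
rows([(642.6,-69.7,46,1.862)],0,vmax=20,wmax=5)
```

```text
6.4 [651.9 -81.2 122.2] [-3.1228 -0.0047  1.8888] [ 0.2  0.6 -2.1] [ 0.04 -0.15  0.02] 0.227 [-0.22  0.64  1.55 -0.01  0.97 -0.54]
[[0.0034, -0.0009, 0.0191, -0.27, -0.06, 0.38, 0], [0.0034, -0.0011, 0.0191, -0.27, -0.06, 0.38, 0], [0.0034, -0.0012, 0.0191, -0.27, -0.06, 0.38, 0], [0.0034, -0.0013, 0.0191, -0.27, -0.06, 0.38, 0]]
```

Request:
servo_tool(plan=[[0, 0, 0.01, -0.5, 0, 0.7, 0], [0.004, -0.001, 0.018, -0.3, 0, 0.4, 0], [0.004, -0.001, 0.018, 0, 0, 0.4, 0], [0.003, -0.001, 0.015, 0, 0, 0, 0], [0, 0, 0.01, 0, 0, 0, 0], [0, 0, 0, 0, 0, 0, 0], [0, 0, 0, 0, 0, 0, 0]])

```text
t: 6.98
eef_pos: [643.7, -77.8, 38.1]
tcp_rot: [-3.129, -0.008, 1.859]
ft_force: [0.6, -0.6, -1.8]
opening: 0.228
```

Run:
```python
from p import *
from h import *
show(); rows([(642.6,-69.7,46,1.862)],0,vmax=20,wmax=5)
S=env.read_camera("scene");T=env.read_camera("top")
g=np.hstack([crop(S["img"],300,225,100,110,4),crop(T["img"],245,205,100,110,4)]);cv2.imwrite("pics/b.png",g)
```

```text
6.98 [643.7 -77.8  38.1] [-3.1287 -0.0082  1.8594] [ 0.6 -0.6 -1.8] [-0.01 -0.1  -0.  ] 0.228 [-0.22  0.73  1.63  0.    0.79 -0.51]
[[0.0081, 0.0012, -0.0079, -0.74, -0.47, -0.14, 0]]
```

View pics/b.png

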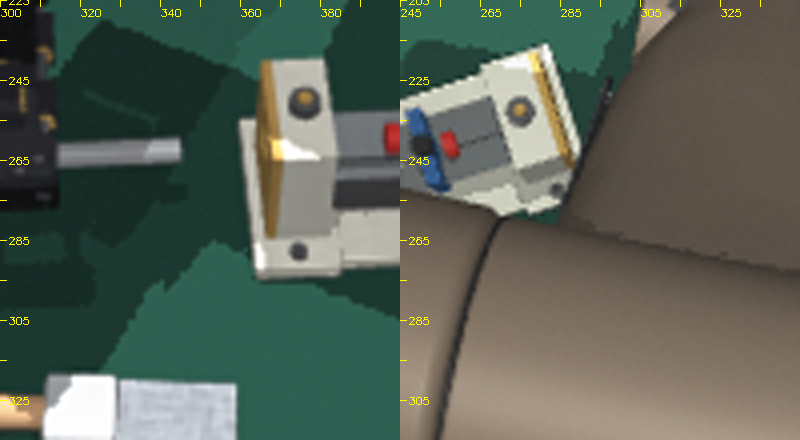

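Scene crop: rod tip at about (345,262), level and pointing at the brass face, whose strip runs from about (366,240) to (368,283). The top view is covered by the arm. I'll correct the pose and compare the tip's predicted pixel with the seen one.

Request:
servo_tool(plan=[[0.006, 0.001, -0.007, -0.7, -0.45, 0, 0], [0, 0, 0, 0, 0, 0, 0], [0, 0, 0, 0, 0, 0, 0]])

```text
t: 7.33
eef_pos: [644.5, -71.5, 48.9]
tcp_rot: [3.137, 0.003, 1.86]
ft_force: [-0.5, 0.2, -2.3]
opening: 0.226
```

Run:
```python
from p import *
from h import *
show(); rows([(642.6,-69.7,46,1.862)],0,vmax=20,wmax=5)
S=env.read_camera("scene")
st=env.state();R=Ro.from_euler("xyz",st["tcp_rot"]).as_matrix();p=np.array(st["eef_pos"])
for h in(14,18): print("pred tip/base",h,[proj(S,p+R@[l,0,-h]).round(1).tolist() for l in(105,60)])
u=np.array([-.287,.958]);n=np.array([.958,.287])
E0=n*595.5+u*-106.2
print("entry px",proj(S,[*E0,60]).round(1),"top/bottom",proj(S,[*E0,90]).round(1),proj(S,[*E0,12]).round(1), "tip err in holder frame (along,lat)",(p+R@[105,0,0])[:2]@u+106.2,(p+R@[105,0,0])[:2]@n-595.5)
cv2.imwrite("pics/c.png",np.vstack([crop(S["img"],300,230,80,60,9)]))
```

```text
7.33 [644.5 -71.5  48.9] [3.1367e+00 2.9000e-03 1.8596e+00] [-0.5  0.2 -2.3] [-0.03 -0.15  0.02] 0.226 [-0.21  0.71  1.64 -0.    0.78 -0.5 ]
[[0.0022, -0.0013, 0.0029, 0.28, 0.16, -0.14, 0]]
pred tip/base 14 [[347.7, 261.0], [328.1, 261.7]]
pred tip/base 18 [[347.8, 259.9], [328.1, 260.6]]
entry px [366.  260.4] top/bottom [366.7 252.4] [364.9 272.7] tip err in holder frame (along,lat) -42.20808850013405 1.83496447004336
```

View pics/c.png

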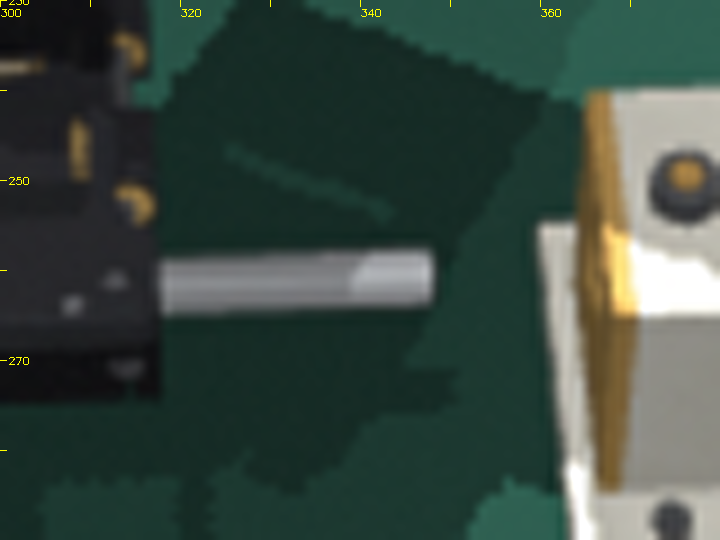

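Scene crop: rod tip seen at (347.5,260.3), predicted (347.7,261.0). The rod's line extended passes row 258.8 at the red buffer, which sits at (397.6,259), so the aim is good. Next is a small correction (2 mm lateral, 3 mm down), then the approach.

Request:
servo_tool(plan=[[0.006, -0.001, 0.0025, 0.28, 0.16, -0.1, 0], [0.008, 0, 0, 0, 0, 0, 0], [0.006, 0, 0, 0, 0, 0, 0], [0, 0, 0, 0, 0, 0, 0], [0, 0, 0, 0, 0, 0, 0]])

```text
t: 7.8
eef_pos: [637.5, -50.1, 47.6]
tcp_rot: [3.14, 0.001, 1.862]
ft_force: [0.3, -0.5, -1.8]
opening: 0.221
```

```bash
cat > w.py <<'E'
from p import *
st=env.state();R=Ro.from_euler("xyz",st["tcp_rot"]).as_matrix();p=np.array(st["eef_pos"])
u=np.array([-.287,.958]);n=np.array([.958,.287])
show()
tip=(p+R@[105,0,0])
print("tip x holder",round(tip[:2]@u+88.2,1),"lat tip/tcp",round(tip[:2]@n-595.5,1),round(p[:2]@n-595.5,1),"dz tip/tcp",round(tip[2]-46,1),round(p[2]-46,1))
c=u*(p[:2]@u)+n*595.5
rows([(c[0],c[1],46,1.862)],0)
E
python3 w.py
```

```text
7.8 [637.5 -50.1  47.6] [3.1402e+00 6.0000e-04 1.8620e+00] [ 0.3 -0.5 -1.8] [-0.02 -0.12 -0.02] 0.221 [-0.18  0.7   1.67  0.    0.77 -0.47]
tip x holder -37.7 lat tip/tcp 0.9 0.9 dz tip/tcp 1.5 1.6
[[-0.0, -0.0008, 0.0016, 0.08, 0.03, -0.0, 0]]
```

Request:
servo_tool(plan=[[0.005, -0.001, 0.002, 0.1, 0, 0, 0], [0.005, 0, 0, 0, 0, 0, 0], [0.003, 0, 0, 0, 0, 0, 0], [0, 0, 0, 0, 0, 0, 0], [0, 0, 0, 0, 0, 0, 0]])

```text
t: 8.22
eef_pos: [632.2, -36.3, 45.0]
tcp_rot: [-3.141, 0.0, 1.862]
ft_force: [-0.4, 0.8, -2.5]
opening: 0.225
```

```bash
python3 w.py
python3 - <<'E'
from h import *
S=env.read_camera("scene"); cv2.imwrite("pics/d.png",crop(S["img"],320,230,90,60,8))
E
```

```text
8.22 [632.2 -36.3  45. ] [-3.1406e+00  5.0000e-04  1.8624e+00] [-0.4  0.8 -2.5] [ 0.03 -0.15 -0.02] 0.225 [-0.16  0.7   1.68 -0.    0.76 -0.45]
tip x holder -23.1 lat tip/tcp -0.3 -0.3 dz tip/tcp -1.0 -1.0
[[-0.0, 0.0003, -0.001, -0.06, 0.03, 0.02, 0]]
```

View pics/d.png

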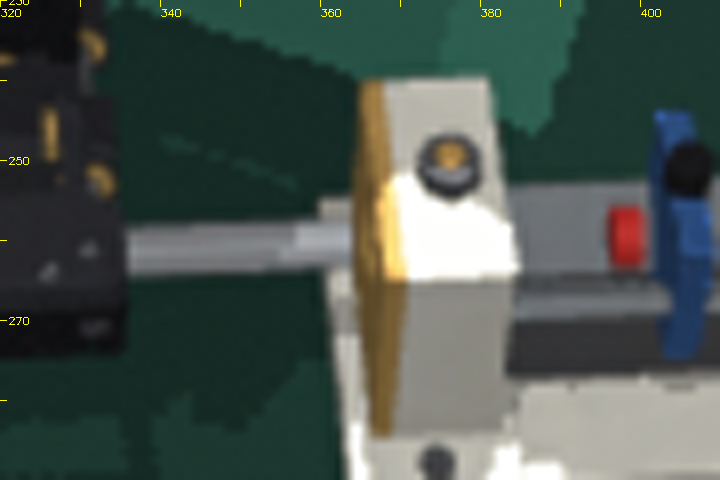

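The rod tip is now at the brass face, at about (363,260), and the line is central within about 1 px. I'll enter slowly and watch the force.

Request:
servo_tool(plan=[[0.003, 0, -0.0005, 0, 0, 0, 0], [0.003, 0, 0, 0, 0, 0, 0], [0.002, 0, 0, 0, 0, 0, 0], [0, 0, 0, 0, 0, 0, 0]])

```text
t: 8.6
eef_pos: [629.8, -28.5, 45.6]
tcp_rot: [-3.141, 0.001, 1.861]
ft_force: [0.1, -0.9, -2.4]
opening: 0.224
```

```bash
python3 w.py
```

```text
8.6 [629.8 -28.5  45.6] [-3.1408e+00  5.0000e-04  1.8615e+00] [ 0.1 -0.9 -2.4] [ 0.01 -0.16 -0.04] 0.224 [-0.15  0.7   1.69 -0.    0.76 -0.44]
tip x holder -14.9 lat tip/tcp -0.3 -0.3 dz tip/tcp -0.4 -0.4
[[-0.0, 0.0004, -0.0004, -0.05, 0.03, -0.03, 0]]
```

Request:
servo_tool(plan=[[0.003, 0, 0, 0, 0, 0, 0], [0.003, 0, 0, 0, 0, 0, 0], [0, 0, 0, 0, 0, 0, 0]])

```text
t: 8.85
eef_pos: [628.0, -22.2, 45.6]
tcp_rot: [-3.141, 0.001, 1.861]
ft_force: [-0.2, 0.4, -3.3]
opening: 0.226
```

Request:
servo_tool(plan=[[0.003, 0, 0, 0, 0, 0, 0], [0.003, 0, 0, 0, 0, 0, 0], [0, 0, 0, 0, 0, 0, 0]])

```text
t: 9.1
eef_pos: [627.7, -18.6, 46.3]
tcp_rot: [3.14, 0.005, 1.863]
ft_force: [-0.0, 1.1, -2.9]
opening: 0.226
```

```bash
python3 w.py
```

```text
9.1 [627.7 -18.6  46.3] [3.1396 0.0054 1.8626] [-0.   1.1 -2.9] [ 0.05 -0.12  0.02] 0.226 [-0.13  0.69  1.7  -0.01  0.75 -0.42]
tip x holder -4.8 lat tip/tcp 0.4 0.5 dz tip/tcp -0.3 0.3
[[-0.0, -0.0004, 0.0003, 0.11, 0.31, 0.04, 0]]
```

Request:
servo_tool(plan=[[0.003, 0, 0, 0.1, 0.3, 0, 0], [0.004, 0, 0, 0, 0, 0, 0], [0.005, 0, 0, 0, 0, 0, 0]])

```text
t: 9.35
eef_pos: [626.4, -11.0, 46.9]
tcp_rot: [3.138, 0.006, 1.864]
ft_force: [1.5, -12.8, -3.3]
opening: 0.222
```

```bash
python3 w.py
```

```text
9.35 [626.4 -11.   46.9] [3.1379 0.0063 1.8635] [  1.5 -12.8  -3.3] [-2.15 -0.39  0.17] 0.222 [-0.12  0.69  1.7  -0.01  0.74 -0.41]
tip x holder 2.9 lat tip/tcp 1.3 1.4 dz tip/tcp 0.3 0.9
[[-0.0, -0.0014, 0.0009, 0.21, 0.36, 0.09, 0]]
```

About 13 N along the axis while moving, so the puck is sliding. Going on.

Request:
servo_tool(plan=[[0.004, -0.0007, 0.0005, 0.1, 0.3, 0.05, 0], [0.004, -0.0005, 0, 0, 0, 0, 0], [0.004, 0, 0, 0, 0, 0, 0]])

```text
t: 9.6
eef_pos: [624.1, -4.0, 47.2]
tcp_rot: [3.136, 0.008, 1.864]
ft_force: [2.2, -12.0, -2.7]
opening: 0.222
```

```bash
python3 w.py
```

```text
9.6 [624.1  -4.   47.2] [3.136  0.0079 1.8637] [  2.2 -12.   -2.7] [-2.15 -0.45  0.15] 0.222 [-0.11  0.69  1.71 -0.01  0.74 -0.4 ]
tip x holder 10.3 lat tip/tcp 1.0 1.2 dz tip/tcp 0.3 1.2
[[-0.0, -0.0011, 0.0011, 0.32, 0.46, 0.1, 0]]
```

Request:
servo_tool(plan=[[0.004, -0.0007, 0.0007, 0.2, 0.3, 0.05, 0], [0.004, -0.0005, 0, 0, 0, 0, 0], [0.004, 0, 0, 0, 0, 0, 0]])

```text
t: 9.85
eef_pos: [620.9, 4.6, 47.0]
tcp_rot: [3.137, 0.006, 1.862]
ft_force: [0.6, -0.1, -2.1]
opening: 0.22
```

```bash
python3 w.py
```

```text
9.85 [620.9   4.6  47. ] [3.1368 0.0065 1.8622] [ 0.6 -0.1 -2.1] [-0.07 -0.11 -0.02] 0.22 [-0.1   0.68  1.72 -0.01  0.73 -0.38]
tip x holder 19.4 lat tip/tcp 0.6 0.7 dz tip/tcp 0.3 1.0
[[-0.0, -0.0006, 0.001, 0.27, 0.37, 0.01, 0]]
```

Request:
servo_tool(plan=[[0.002, -0.0005, 0.0007, 0.2, 0.3, 0, 0], [0.002, 0, 0, 0, 0, 0, 0]])

```text
t: 10.02
eef_pos: [618.9, 9.2, 46.2]
tcp_rot: [3.141, 0.0, 1.862]
ft_force: [0.8, 0.1, -2.7]
opening: 0.225
```

Request:
servo_tool(plan=[[0.002, 0, 0, 0, 0, 0, 0], [0.001, 0, 0, 0, 0, 0, 0]])

```text
t: 10.18
eef_pos: [617.8, 13.0, 46.0]
tcp_rot: [3.141, -0.001, 1.862]
ft_force: [0.4, 0.5, -1.3]
opening: 0.226
```

```bash
python3 w.py
```

```text
10.18 [617.8  13.   46. ] [ 3.1413e+00 -6.0000e-04  1.8624e+00] [ 0.4  0.5 -1.3] [-0.06 -0.14 -0.03] 0.226 [-0.09  0.68  1.72  0.    0.74 -0.38]
tip x holder 28.4 lat tip/tcp -0.0 0.0 dz tip/tcp 0.1 0.0
[[-0.0, 0.0, 0.0, 0.02, -0.03, 0.03, 0]]
```

Request:
servo_tool(plan=[[0.001, 0, 0, 0, 0, 0, 0], [0.001, 0, 0, 0, 0, 0, 0]])

```text
t: 10.35
eef_pos: [617.1, 15.4, 46.0]
tcp_rot: [3.141, -0.001, 1.863]
ft_force: [0.6, -2.4, -2.4]
opening: 0.223
```

```bash
python3 w.py
python3 - <<'E'
from h import *
S=env.read_camera("scene"); T=env.read_camera("top")
cv2.imwrite("pics/e.png",np.hstack([crop(S["img"],360,230,60,60,7),crop(T["img"],240,215,54,60,7)]))
E
```

```text
10.35 [617.1  15.4  46. ] [ 3.1413e+00 -7.0000e-04  1.8628e+00] [ 0.6 -2.4 -2.4] [-0.37 -0.26 -0.06] 0.223 [-0.08  0.68  1.72  0.    0.73 -0.38]
tip x holder 30.9 lat tip/tcp 0.0 0.1 dz tip/tcp 0.1 -0.0
[[-0.0, -0.0001, -0.0, 0.02, -0.04, 0.05, 0]]
```

View pics/e.png

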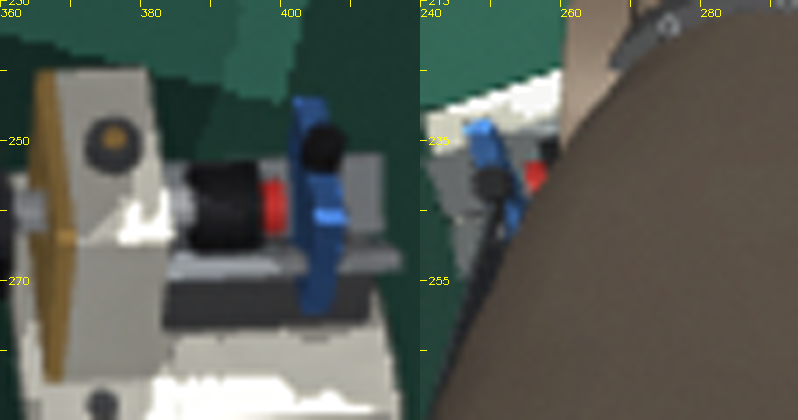

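The puck, at about (391,259), lies in the trough outside the bore with its front against the red buffer and the rod tip behind it. Force is about 2.5 N, so I'll press a little further.

Request:
servo_tool(plan=[[0.0012, 0, 0, 0, 0, 0, 0]])

```text
t: 10.53
eef_pos: [617.1, 16.2, 46.1]
tcp_rot: [3.141, -0.0, 1.863]
ft_force: [1.0, -4.1, -2.4]
opening: 0.221
```

Request:
servo_tool(plan=[[0.001, 0, 0, 0, 0, 0, 0]])

```text
t: 10.62
eef_pos: [617.0, 16.7, 46.2]
tcp_rot: [3.14, 0.001, 1.863]
ft_force: [1.0, -5.5, -2.5]
opening: 0.224
```

Request:
servo_tool(plan=[[0.0014, 0, 0, 0, 0, 0, 0], [0.0012, 0, 0, 0, 0, 0, 0]])

```text
t: 10.78
eef_pos: [617.0, 17.7, 46.4]
tcp_rot: [3.139, 0.003, 1.863]
ft_force: [2.2, -8.7, -2.1]
opening: 0.227
```

About 8.9 N at the stop, light enough. I'll ease off and withdraw straight back.

Request:
servo_tool(plan=[[-0.001, 0, 0, 0, 0, 0, 0], [-0.003, 0, 0, 0.1, 0.15, 0, 0], [-0.006, 0, 0, 0, 0, 0, 0], [-0.008, 0, 0, 0, 0, 0, 0]])

```text
t: 11.12
eef_pos: [622.1, 0.2, 46.6]
tcp_rot: [-3.141, 0.0, 1.865]
ft_force: [0.6, 0.6, -2.8]
opening: 0.226
```

```bash
python3 w.py
```

```text
11.12 [6.221e+02 2.000e-01 4.660e+01] [-3.1415e+00  1.0000e-04  1.8646e+00] [ 0.6  0.6 -2.8] [-0.   -0.13  0.03] 0.226 [-0.11  0.69  1.71 -0.    0.74 -0.4 ]
tip x holder 14.9 lat tip/tcp 0.2 0.5 dz tip/tcp 0.6 0.6
[[-0.0, -0.0005, 0.0006, -0.01, 0.01, 0.15, 0]]
```

Request:
servo_tool(plan=[[-0.008, -0.0004, 0.0004, 0, 0, 0.1, 0], [-0.009, 0, 0, 0, 0, 0, 0], [-0.009, 0, 0, 0, 0, 0, 0], [-0.009, 0, 0, 0, 0, 0, 0], [-0.009, 0, 0, 0, 0, 0, 0], [-0.009, 0, 0, 0, 0, 0, 0], [-0.006, 0, 0, 0, 0, 0, 0], [0, 0, 0, 0, 0, 0, 0]])

```text
t: 11.78
eef_pos: [640.8, -65.2, 45.8]
tcp_rot: [-3.141, -0.0, 1.86]
ft_force: [-0.2, -0.5, -2.5]
opening: 0.224
```

```bash
python3 w.py
python3 - <<'E'
from p import *
rows([(640,-73,150,1.862)],0,vmax=25)
from h import *
S=env.read_camera("scene"); cv2.imwrite("pics/f.png",crop(S["img"],320,230,90,60,8))
E
```

```text
11.78 [640.8 -65.2  45.8] [-3.1414e+00 -2.0000e-04  1.8600e+00] [-0.2 -0.5 -2.5] [-0.01 -0.07 -0.02] 0.224 [-0.2   0.71  1.65  0.    0.78 -0.49]
tip x holder -53.2 lat tip/tcp -0.1 -0.3 dz tip/tcp -0.2 -0.2
[[-0.0, 0.0004, -0.0002, -0.01, -0.01, -0.11, 0]]
[[-0.0014, -0.0006, -0.0208, -0.0, -0.0, -0.02, 0], [-0.0014, -0.0006, -0.0208, -0.0, -0.0, -0.02, 0], [-0.0014, -0.0006, -0.0208, -0.0, -0.0, -0.02, 0], [-0.0014, -0.0006, -0.0208, -0.0, -0.0, -0.02, 0], [-0.0014, -0.0006, -0.0208, -0.0, -0.0, -0.02, 0]]
```

View pics/f.png

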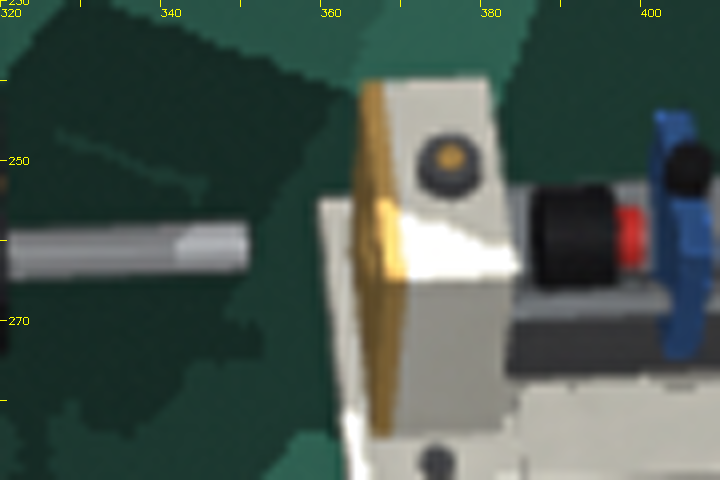

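The puck, at about (391,260), lies clear of the holder against the buffer. The rod is fully out, with its tip at (350.7,260.5). Now back to the rest.

Request:
servo_tool(plan=[[-0.001, 0, -0.012, 0, 0, 0, 0], [-0.001, 0, -0.021, 0, 0, 0, 0], [-0.001, 0, -0.021, 0, 0, 0, 0], [-0.001, 0, -0.021, 0, 0, 0, 0], [0, 0, -0.021, 0, 0, 0, 0], [0, 0, -0.012, 0, 0, 0, 0]])

```text
t: 12.33
eef_pos: [639.7, -66.4, 158.7]
tcp_rot: [-3.135, -0.004, 1.862]
ft_force: [0.8, 1.0, -3.3]
opening: 0.221
```

Run:
```python
from p import *
from h import *
S=env.read_camera("scene")
Q=Ro.from_euler("xyz",[-3.1414,0,1.86]).as_matrix(); print("pred tip",proj(S,np.array([640.8,-65.2,45.8])+Q@[105,0,-15]).round(1),"seen 350.7 260.5")
show(); rows([(560,110,175,1.387),(411,253,115,1.387)],0,vmax=28,wmax=5)
```

```text
pred tip [350.7 260.7] seen 350.7 260.5
12.38 [640.4 -66.5 160.7] [-3.1378e+00 -2.7000e-03  1.8621e+00] [0.8 0.4 0.8] [-0.04 -0.19 -0.06] 0.225 [-0.21  0.57  1.56  0.    1.01 -0.5 ]
[[0.0275, -0.0038, -0.002, -0.04, -0.01, 3.89, 0], [0.0271, -0.0056, -0.002, -0.04, -0.01, 3.89, 0], [0.0267, -0.0075, -0.002, -0.04, -0.01, 3.89, 0], [0.0261, -0.0092, -0.002, -0.04, -0.01, 3.89, 0], [0.0254, -0.011, -0.002, -0.04, -0.01, 3.89, 0], [0.0246, -0.0127, -0.002, -0.04, -0.01, 3.89, 0], [0.0237, -0.0143, -0.002, -0.04, -0.01, 3.89, 0], [0.0142, -0.0216, 0.0075, 0.0, 0.0, 0.0, 0]]
[[0.0142, -0.0216, 0.0075, 0.0, 0.0, 0.0, 0], [0.0142, -0.0216, 0.0075, 0.0, 0.0, 0.0, 0], [0.0142, -0.0216, 0.0075, 0.0, 0.0, 0.0, 0], [0.0142, -0.0216, 0.0075, 0.0, 0.0, 0.0, 0], [0.0142, -0.0216, 0.0075, 0.0, 0.0, 0.0, 0], [0.0142, -0.0216, 0.0075, 0.0, 0.0, 0.0, 0], [0.0142, -0.0216, 0.0075, 0.0, 0.0, 0.0, 0]]
```

Request:
servo_tool(plan=[[0.0275, -0.004, -0.002, 0, 0, 3.9, 0], [0.027, -0.0055, -0.002, 0, 0, 3.9, 0], [0.0265, -0.0075, -0.002, 0, 0, 3.9, 0], [0.026, -0.009, -0.002, 0, 0, 3.9, 0], [0.0255, -0.011, -0.002, 0, 0, 3.9, 0], [0.0245, -0.0125, -0.002, 0, 0, 3.9, 0], [0.0235, -0.0145, -0.002, 0, 0, 3.9, 0], [0.014, -0.0215, 0.005, 0, 0, 0, 0]])

```text
t: 13.05
eef_pos: [540.1, 134.4, 174.5]
tcp_rot: [3.139, -0.001, 1.359]
ft_force: [0.3, 0.5, -1.7]
opening: 0.225
```

Request:
servo_tool(plan=[[0.014, -0.0215, 0.006, 0, 0, 0, 0], [0.014, -0.0215, 0.0075, 0, 0, 0, 0], [0.014, -0.0215, 0.0075, 0, 0, 0, 0], [0.014, -0.0215, 0.0075, 0, 0, 0, 0], [0.014, -0.0215, 0.0075, 0, 0, 0, 0], [0.012, -0.017, 0.0075, 0, 0, 0, 0], [0, 0, 0, 0, 0, 0, 0], [0, 0, 0, 0, 0, 0, 0]])

```text
t: 13.72
eef_pos: [423.3, 250.2, 130.4]
tcp_rot: [3.14, -0.002, 1.367]
ft_force: [0.1, -0.5, -1.6]
opening: 0.224
```

Run:
```python
from p import *
show(); rows([(410.6,253.3,90,1.387)],0,vmax=20,wmax=5)
```

```text
13.72 [423.3 250.2 130.4] [ 3.1398e+00 -1.7000e-03  1.3672e+00] [ 0.1 -0.5 -1.6] [-0.03 -0.12 -0.01] 0.224 [0.4  0.42 1.97 0.   0.75 0.6 ]
[[0.0001, -0.0044, 0.0135, 0.03, -0.03, -0.38, 0], [0.0002, -0.0044, 0.0135, 0.03, -0.03, -0.38, 0], [0.0002, -0.0044, 0.0135, 0.03, -0.03, -0.38, 0]]
```

Request:
servo_tool(plan=[[0, -0.005, 0.012, 0, 0, -0.4, 0], [0, -0.005, 0.012, 0, 0, -0.4, 0], [0, -0.003, 0.012, 0, 0, -0.3, 0], [0, 0, 0, 0, 0, 0, 0], [0, 0, 0, 0, 0, 0, 0]])

```text
t: 14.13
eef_pos: [412.7, 252.5, 95.5]
tcp_rot: [3.136, -0.004, 1.388]
ft_force: [1.0, -0.5, -2.4]
opening: 0.231
```

Run:
```python
from p import *
show(); rows([(410.6,253.3,75,1.387)],0,vmax=20,wmax=5)
```

```text
14.13 [412.7 252.5  95.5] [ 3.1359 -0.004   1.3877] [ 1.  -0.5 -2.4] [ 0.02 -0.07  0.02] 0.231 [0.41 0.47 2.03 0.   0.64 0.6 ]
[[0.0002, -0.0012, 0.0102, 0.16, -0.11, 0.02, 0], [0.0002, -0.0011, 0.0102, 0.16, -0.11, 0.02, 0]]
```

Request:
servo_tool(plan=[[0, -0.0015, 0.01, 0.2, -0.15, 0, 0], [0, -0.0008, 0.01, 0, 0, 0, 0], [0, 0, 0.008, 0, 0, 0, 0], [0, 0, 0, 0, 0, 0, 0], [0, 0, 0, 0, 0, 0, 0]])

```text
t: 14.55
eef_pos: [413.4, 252.5, 67.5]
tcp_rot: [3.136, -0.003, 1.385]
ft_force: [-0.3, -0.0, -1.9]
opening: 0.223
```

Run:
```python
from p import *
show(); rows([(410.6,253.3,42,1.387)],0,vmax=8,wmax=5)
```

```text
14.55 [413.4 252.5  67.5] [ 3.1361 -0.0034  1.3851] [-0.3 -0.  -1.9] [ 0.03 -0.08  0.01] 0.223 [ 0.41  0.52  2.05 -0.    0.57  0.6 ]
[[0.0, -0.0008, 0.0064, 0.08, -0.05, -0.03, 0], [0.0001, -0.0007, 0.0064, 0.08, -0.05, -0.03, 0], [0.0001, -0.0007, 0.0064, 0.08, -0.05, -0.03, 0], [0.0001, -0.0007, 0.0064, 0.08, -0.05, -0.03, 0]]
```

Request:
servo_tool(plan=[[0, -0.002, 0, 0.2, -0.15, 0, 0], [0, -0.0015, 0.005, 0.1, -0.1, 0, 0], [0, 0, 0.006, 0, 0, 0, 0], [0, 0, 0.005, 0, 0, 0, 0], [0, 0, 0.003, 0, 0, 0, 0], [0, 0, 0, 0, 0, 0, 0]])

```text
t: 15.05
eef_pos: [410.4, 253.4, 47.6]
tcp_rot: [3.14, 0.0, 1.385]
ft_force: [-0.4, -0.3, -2.5]
opening: 0.226
```

Run:
```python
from p import *
show(); rows([(410.6,253.3,41,1.387)],0,vmax=8,wmax=5)
```

```text
15.05 [410.4 253.4  47.6] [3.1403e+00 4.0000e-04 1.3849e+00] [-0.4 -0.3 -2.5] [-0.03 -0.06  0.08] 0.226 [ 0.42  0.55  2.06 -0.    0.53  0.6 ]
[[-0.0001, 0.0002, 0.0066, 0.07, 0.02, -0.12, 0]]
```

Request:
servo_tool(plan=[[0, 0, 0.003, 0, 0, -0.1, 0], [0, 0, 0.002, 0, 0, 0, 0], [0, 0, 0.001, 0, 0, 0, 0], [0, 0, 0, 0, 0, 0, 0]])

```text
t: 15.38
eef_pos: [410.7, 253.5, 41.0]
tcp_rot: [3.14, 0.0, 1.387]
ft_force: [0.2, -0.3, 0.8]
opening: 0.224
```

Request:
servo_tool(plan=[[0, 0, 0.0015, 0, 0, 0, 0], [0, 0, 0.001, 0, 0, 0, 0]])

```text
t: 15.55
eef_pos: [410.8, 253.6, 40.7]
tcp_rot: [3.139, -0.001, 1.387]
ft_force: [-5.0, -2.6, 17.9]
opening: 0.227
```

Request:
servo_tool(plan=[[0, 0, -0.0004, 0, 0, 0, 24], [0, 0, 0, 0, 0, 0, 28], [0, 0, 0, 0, 0, 0, 36], [0, 0, 0, 0, 0, 0, 48], [0, 0, 0, 0, 0, 0, 48], [0, 0, 0, 0, 0, 0, 48]])

```text
t: 16.05
eef_pos: [411.4, 253.9, 42.2]
tcp_rot: [3.137, -0.002, 1.387]
ft_force: [0.2, 0.4, -0.6]
opening: 0.464
```

Request:
servo_tool(plan=[[0, 0, -0.005, 0, 0, 0, 48], [0, 0, -0.012, 0, 0, 0, 48], [0, 0, -0.02, 0, 0, 0, 48], [0, 0, -0.025, 0, 0, 0, 48], [0, 0, -0.025, 0, 0, 0, 48], [0, 0, -0.025, 0, 0, 0, 48], [0, 0, -0.025, 0, 0, 0, 48], [0, 0, -0.01, 0, 0, 0, 48]])

```text
t: 16.72
eef_pos: [409.0, 252.9, 194.6]
tcp_rot: [-3.14, 0.002, 1.387]
ft_force: [-0.4, 0.8, -0.0]
opening: 0.481
```

Run:
```python
from p import *
show(); rows([(540,60,230,1.2),(560,-120,230,1.0),(500,-350,230,.7)],50,vmax=38,wmax=6)
```

```text
16.72 [409.  252.9 194.6] [-3.1398e+00  2.4000e-03  1.3865e+00] [-0.4  0.8 -0. ] [ 0.   -0.09  0.03] 0.481 [ 0.42  0.31  1.92 -0.    0.91  0.6 ]
[[-0.0237, 0.0234, -0.005, -0.01, 0.02, 1.53, 50], [-0.023, 0.0241, -0.005, -0.01, 0.02, 1.53, 50], [-0.0224, 0.0247, -0.005, -0.01, 0.02, 1.53, 50], [-0.0217, 0.0253, -0.0051, -0.01, 0.02, 1.53, 50], [-0.021, 0.0258, -0.0051, -0.01, 0.02, 1.53, 50], [-0.0203, 0.0264, -0.0051, -0.01, 0.02, 1.53, 50], [-0.0196, 0.0269, -0.0051, -0.01, 0.02, 1.53, 50], [-0.0321, 0.0168, 0.0, -0.0, -0.0, 2.29, 50]]
[[-0.0314, 0.018, 0.0, -0.0, -0.0, 2.29, 50], [-0.0307, 0.0193, 0.0, -0.0, -0.0, 2.29, 50], [-0.0299, 0.0205, 0.0, -0.0, -0.0, 2.29, 50], [-0.029, 0.0217, 0.0, -0.0, -0.0, 2.29, 50], [-0.0323, 0.0105, 0.0, 0.0, -0.0, 2.46, 50], [-0.0318, 0.0119, 0.0, 0.0, -0.0, 2.46, 50], [-0.0313, 0.0133, 0.0, 0.0, -0.0, 2.46, 50], [-0.0307, 0.0146, 0.0, 0.0, -0.0, 2.46, 50]]
[[-0.03, 0.0159, 0.0, 0.0, -0.0, 2.46, 50], [-0.0293, 0.0172, 0.0, 0.0, -0.0, 2.46, 50], [-0.0285, 0.0184, 0.0, 0.0, -0.0, 2.46, 50]]
```

Request:
servo_tool(plan=[[-0.0235, 0.0235, -0.005, 0, 0, 1.5, 50], [-0.023, 0.024, -0.005, 0, 0, 1.5, 50], [-0.0225, 0.0245, -0.005, 0, 0, 1.5, 50], [-0.0215, 0.025, -0.005, 0, 0, 1.5, 50], [-0.021, 0.026, -0.005, 0, 0, 1.5, 50], [-0.02, 0.0265, -0.005, 0, 0, 1.5, 50], [-0.0195, 0.027, -0.005, 0, 0, 1.5, 50], [-0.032, 0.017, 0, 0, 0, 2.3, 50]])

```text
t: 17.38
eef_pos: [548.7, 20.6, 239.0]
tcp_rot: [3.136, -0.003, 1.165]
ft_force: [0.0, 0.4, -1.3]
opening: 0.5
```

Request:
servo_tool(plan=[[-0.0315, 0.018, 0, 0, 0, 2.3, 50], [-0.0305, 0.019, 0, 0, 0, 2.3, 50], [-0.03, 0.0205, 0, 0, 0, 2.3, 50], [-0.029, 0.0215, 0, 0, 0, 2.3, 50], [-0.0325, 0.0105, 0, 0, 0, 2.5, 50], [-0.032, 0.012, 0, 0, 0, 2.5, 50], [-0.031, 0.0135, 0, 0, 0, 2.5, 50], [-0.0305, 0.0145, 0, 0, 0, 2.5, 50]])

```text
t: 18.05
eef_pos: [528.2, -268.8, 240.7]
tcp_rot: [3.137, -0.005, 0.814]
ft_force: [0.7, 0.1, -0.6]
opening: 0.497
```

Request:
servo_tool(plan=[[-0.03, 0.016, 0, 0, 0, 2.5, 50], [-0.029, 0.017, 0, 0, 0, 2.5, 50], [-0.0285, 0.0185, 0, 0, 0, 2.5, 50], [-0.0285, 0.0185, 0, 0, 0, 2.5, 50], [-0.0285, 0.0185, 0, 0, 0, 2.5, 50], [0, 0, 0, 0, 0, 0, 50], [0, 0, 0, 0, 0, 0, 50]])

```text
t: 18.63
eef_pos: [470.5, -444.2, 241.1]
tcp_rot: [3.14, -0.005, 0.575]
ft_force: [-0.1, 0.7, 0.1]
opening: 0.502
```

Run:
```python
from p import *
from h import *
show()
S=env.read_camera("scene"); T=env.read_camera("top")
cv2.imwrite("pics/g.png",np.hstack([crop(S["img"],350,185,160,110,3)[:330,:400*2],crop(T["img"],170,215,100,110,3)]))
cv2.imwrite("pics/g_full.png",S["img"])
o=cv2.imread("pics/scene0.png"); d=cv2.absdiff(o,S["img"]).max(2); d[:,:]=np.where(d>40,d,0)
for x,y,n in((388,270,"holder"),(454,215,"rod"),(268,198,"tray"),(205,223,"spare"),(347,215,"spare2"),(497,295,"rock"),(470,325,"bottle"),(320,328,"brush"),(157,232,"dish"),(183,262,"beaker"),(440,185,"orange"),(392,372,"orange2")):
    print(n,int((d[y-22:y+22,x-22:x+22]>0).sum()))
hsv=cv2.cvtColor(S["img"],cv2.COLOR_BGR2HSV);m=cv2.inRange(hsv,(100,150,60),(125,255,255));m[:200]=0;m[235:]=0;m[:,:430]=0
k=max(cv2.findContours(m,0,1)[0],key=cv2.contourArea);print(cv2.minAreaRect(k))
```

```text
18.63 [ 470.5 -444.2  241.1] [ 3.1398 -0.0051  0.575 ] [-0.1  0.7  0.1] [-0.   -0.04  0.  ] 0.502 [-0.86  0.5   1.47  0.01  1.17  0.13]
holder 159
rod 0
tray 262
spare 31
spare2 81
rock 0
bottle 0
brush 0
dish 0
beaker 0
orange 62
orange2 0
((454.3500061035156, 214.95001220703125), (24.033308029174805, 9.17060375213623), 18.43494987487793)
```

View pics/g.png

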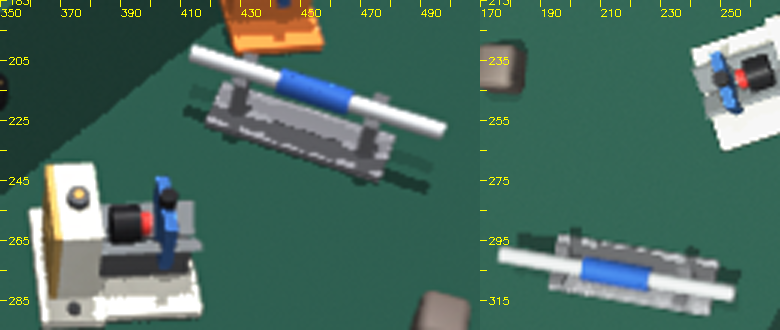

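The rod lies in both notches, with its sleeve at (454,215) as at the start. The puck, at (391,260), lies in the trough at the buffer, clear of the holder. The differences around the tray, spares and near orange cradle look like the arm's shadow. Handing in.

```bash
python3 -c "
from cell import env
print(env.job_done())"
```

```text
the job is handed in; nothing more can be done
None
```

The job is done and handed in at about 18.7 s of the 72 s. I took the rod from its rest and pushed the puck out of the holder, through the small hole and along the trough to the red stop. I then withdrew the rod and laid it back in its rest.

**Forces:**
- The puck slid under about 12–13 N until it left the spring shoe.
- At the stop I aimed for about 6 N. The last step of the press went to about 9 N, still well under 20 N.
- Setting the rod into the notches briefly showed about 19 N at the wrist, because I lowered it slightly too far before letting go.

**Last checks:**
- **Puck:** both views show it lying in the trough at the buffer, clear of the holder.
- **Rod:** the blue sleeve is at the same pixel position and angle as at the start.
- **Other things:** the rock, bottle, brush, dish, beaker and far orange cradle show no change. The tray, both spares and the nearer orange cradle show small differences, which I take to be the arm's shadow but did not check closely.
- **Gripper:** it is clear of everything and the wrist reads about zero.

**Disagreement:** the two views put the rod about 4 mm higher in its rest than the 55 mm in the text. I used the text's height. The rod's line pointed at the buffer to within about 1 pixel, and it entered without touching the brass plate.

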